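# Load the second tape roll and carry-lift the tape carrier

## Robot

A 6-joint arm with a two-finger parallel gripper is mounted at the origin on a cart in front of the work surface, level with it; the furniture and walls round the work are solid. World frame = base frame: x ahead of the robot, y to its left, z up, the work surface at z = 0. Lengths are in m, angles in rad, forces in N, time in s.
With the tool pointing down it reaches from about 0.225 to 0.875 m from the base axis. Payload 3.4 kg.
Tool frame: the origin (TCP) lies at the very end of the fingers, on their centre line; the grasp point (between the pads) lies 19 mm behind it (manip.pinch_z is the distance from the TCP to the grasp point, in m); z points along the fingers, y is the line along which they close (so a half turn about z gives the same grasp; the last joint's range is limited). The gripper opens to 85 mm and grips with 20 to 120 N. Pads are 22 mm wide; open, the fingers measure 114 mm over their backs; the gripper's body (76 mm by 85 mm) begins 54 mm behind the grasp point. The pads swing forward as they close: fully open they stand 13 mm farther back than shut.
Start: joints at [1.139, 0.276, 1.505, -0, 1.361, -0.121], TCP at [0.176, 0.547, 0.231] pointing down, gripper open.
Joint ranges: [-2.89, 2.89], [-0.75, 2.08], [0.22, 2.7], [-1.18, 4.32], [0.11, 2.71], [-2.7, 2.7]. Speed limits (rad/s): [2.57, 2.57, 3.14, 3.14, 3.14, 3.14].

## Interface

Orientations are given as a unit quaternion [w, x, y, z].
In Python, from rig import manip gives the robot as it stands. The module is installed in compiled form; this text tells all that it offers.
- The arm moves only by the shell command python3 -m jog 'ROWS' [FORCE]. ROWS is JSON, a list of rows, each an object of numbers: "dx", "dy", "dz": the shift along the tool's x, y, z each as a share of 25 cm, from -1 to 1; "ax", "ay", "az": the turn, a rotation vector about the tool's x, y, z each as a share of 90 degrees, from -1 to 1; "grip": the opening, from -1 (shut) to 1 (fully open), so that 0 is half open. A call has 1 to 5 rows; each row is the pose to reach, as a shift and turn from the pose commanded when the call began, along the tool's axes at that moment; what a row does not reach only later rows make up. A row lasts 1/12 s, in which the tool goes at most 41.7 mm and 7.16 degrees, less where a joint would pass 70% of its speed; a pose out of reach is approached as far as the arm can. A call with a number of a shift or a turn outside -1 to 1 is refused whole. A call with a gripper value outside its range is refused whole. The fingers move at their own pace and stop on an object; FORCE is the grip in N (left out, the last holds). Time passes only in rows, so rows that repeat a pose let the fingers close. It gives the time, the measured TCP pose, the force, the opening and the grip force at its end, in the units of the state.
- manip.get_state(): the state, without advancing time (a new reading comes with each control period).
- manip.get_image(name): name is "scene" or "top"; returns a dict with "img" (384x512x3 uint8, red, green, blue), "mtx" (3x3 intrinsics, pixels), "world_to_cam" (4x4, takes a point from world to camera coordinates). Camera axes: x right, y down, z forward; pixel columns grow to the right and rows downward; lengths in m; the calibration is good to about 2 mm. A picture is of the moment at which its call begins. There is no depth.
- manip.sign_off(): hands the job in; it is judged then, once.
The state is a dict: "clock": time; "qpos": joint angles; "qd": joint speeds; "effort": joint torques, N m; "position": TCP position; "ee_rot": TCP orientation; "contact_force": force on the tool from outside, world axes, zero at the start; "moment": the same for the moment, N m; "width": finger opening in m; "gripper_force": force on a finger pad.
Only numpy, scipy, OpenCV 4.12 (cv2) and the standard library are available. Lean on these libraries where they do the work, as an engineer would, in place of code of your own. Each camera call takes 0.05 s, during which the arm holds its last target. There are 200 camera calls.

## Task

Put the loose brown tape roll flat down over the empty post of the blue two-post tape carrier and let go of it, so that both posts carry a brown roll. Then take the carrier by its handle, lift it straight up until its feet are about 10 cm above the bench, and hold it there level and steady with both rolls in place; the program finishes while still holding it up. Leave the cream roll and the other things on the bench alone.

Things in the scene. Friction and masses are not known exactly. Their poses are not given: they have to be found in the camera images.
- carrier: blue tape carrier, loose, 110 (its x) x 260 (its y) mm tray, 137 mm tall with its handle, about 0.36 kg. Origin: centre of its underside (foot level); z up, y along the tray. It stands flat at any yaw. Two black posts stand on the tray at y = -75 mm (empty) and y = +75 mm (carries a brown roll). The bail handle stands in the middle, across the tray: two thin steel legs at x = -42 and +42 mm, joined by a black flat-sided grip bar along x.
- post_empty (a point): foot of the empty post, on the tray's top face, 13 mm above the carrier's underside, at carrier y = -75 mm. The post is 40 mm in diameter and 18 mm tall, its top 6 mm tapering to 30 mm
- post_loaded (a point): foot of the other, equal post, at carrier y = +75 mm, which already carries a brown roll
- grip (a point): centre of the handle's grip bar, 125 mm above the carrier's underside. The bar is 68 mm long along the carrier's x, 20 mm wide along its y and 24 mm high (top at 137 mm), to be pinched across its width; below it is free space down to the tray, and the rolls on the posts reach 61 mm above the underside
- roll_loose: loose brown tape roll lying flat on the bench, to be put on the empty post. 92 mm outer diameter, 48 mm tall, 0.17 kg, open bore about 54 mm in diameter, wall about 18 mm thick. It can be pinched by its wall from above, one finger in the bore, about 37 mm from the centre; when it is on the post, the fingers may reach at most 28 mm below its top without meeting the post. Origin: centre of its underside, z up
- roll_on: brown tape roll of the same kind, on the loaded post from the start; it stays there
- roll_cream: cream tape roll, 100 mm outer diameter, 50 mm tall, lying flat beside the loose brown roll; a bystander. Origin: centre of its underside
- stamp: wooden-handled hand stamp, 28 x 50 x 69 mm, a bystander. Origin: centre of its underside
- note_block: yellow note block, 76 x 76 x 30 mm, a bystander. Origin: centre of its underside
Not all that is in view belongs to the job. What is shaped like the roll_on but green is not meant. Leave any orange or yellow look-alike of the roll_loose alone.

How it is judged:
By the outcome, as a careful person would: the job done as asked, in the order asked, and still so for the second after the job is handed in, while the arm keeps its last pose, push and grip.
It also fails if it takes over 56 s, if anything falls off the work surface, if the arm or the gripper's body presses on something with over 40 N, if the wrist force passes 120 N, or if a joint passes its speed limit or range.

## Working session

There is one attempt and no reset: what is moved stays moved. The work goes in short steps, Python scripts to look and compute and a shell command to move; the robot and the scene stay as the last step left them, time stands still between calls to the robot, and variables do not carry over. Pictures are saved under pics/ and viewed, at most 10 in all, crops included, and the job is handed in when it is done.

```bash
mkdir -p pics; cat > h.py <<'E'
from rig import manip
import numpy as np, cv2
from scipy.spatial.transform import Rotation as R
def shot(n,f):
    d=manip.get_image(n); cv2.imwrite(f,d["img"][:,:,::-1]); np.savez(f[:-4],**d); return d
def ray(f,u,v,z):
    d=np.load(f); T=d["world_to_cam"]; K=d["mtx"]
    r=T[:3,:3].T@np.linalg.inv(K)@[u,v,1]; c=-T[:3,:3].T@T[:3,3]
    return c+r*(z-c[2])/r[2]
def proj(f,p):
    d=np.load(f); T=d["world_to_cam"]; q=d["mtx"]@(T[:3,:3]@np.array(p)+T[:3,3]); return q[:2]/q[2]
E
python3 - <<'E'
from h import *
a=shot("top","pics/t0.png");b=shot("scene","pics/s0.png")
s=manip.get_state();print(s)
for n in("t0","s0"):
    T=np.load(f"pics/{n}.npz")["world_to_cam"];print(-T[:3,:3].T@T[:3,3],T[2,:3])
E
```

```text
{'clock': 0.1, 'qpos': array([ 1.13898200e+00,  2.76552822e-01,  1.50600042e+00,  1.70916587e-05,
        1.36072760e+00, -1.20990462e-01]), 'qd': array([-0.0016395 ,  0.00015125, -0.00171092,  0.00043353,  0.00124515,
       -0.00029356]), 'effort': array([ 4.72545671e-04, -4.17700982e+01, -2.46402347e+01, -4.63307842e-04,
        5.79958330e-03,  5.85582015e-06]), 'position': array([0.17565385, 0.54701496, 0.23051665]), 'ee_rot': array([-2.38388657e-04,  1.54788795e-01,  9.87947223e-01, -8.09771803e-04]), 'contact_force': array([-0.31955124,  0.18283963, -0.14413702]), 'moment': array([ 0.04299786, -0.02563779,  0.0232686 ]), 'gripper_force': 0.0, 'width': 0.08552450353636237}
[0.40731679 0.05410114 1.43782103] [ 0.16495949  0.00356062 -0.98629392]
[0.0925515  1.09484675 0.64702386] [ 0.40213406 -0.80710973 -0.43227547]
```

View pics/t0.png

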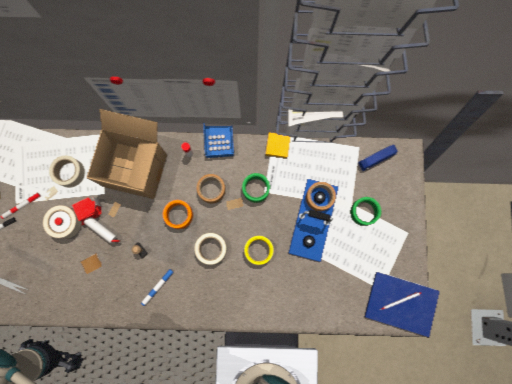

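View pics/s0.png

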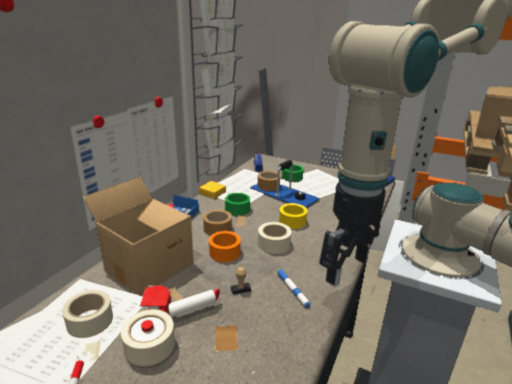

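Top view. The roll could be confused with these:
- brown (210,188)
- orange (178,214)
- yellow (259,250)
- cream (210,249)
- green (256,187) and (366,211)
- tan rolls (60,222) and (66,171)
- brown on the carrier (321,196)

I choose brown (210,188). The empty post is at (308,241). One crop to check both.

```bash
python3 - <<'E'
from h import *
i=cv2.imread("pics/t0.png")
c=cv2.resize(i[160:275,180:350],None,fx=4.7,fy=4.7,interpolation=cv2.INTER_CUBIC);cv2.imwrite("pics/c0.png",c)
print(c.shape)
print(ray("pics/t0.npz",210,188,.048),ray("pics/t0.npz",308,241,.031),ray("pics/t0.npz",321,196,.061))
E
```

```text
(540, 799, 3)
[0.65083065 0.19978709 0.048     ] [ 0.48824958 -0.12273123  0.031     ] [ 0.63189807 -0.16002888  0.061     ]
```

View pics/c0.png

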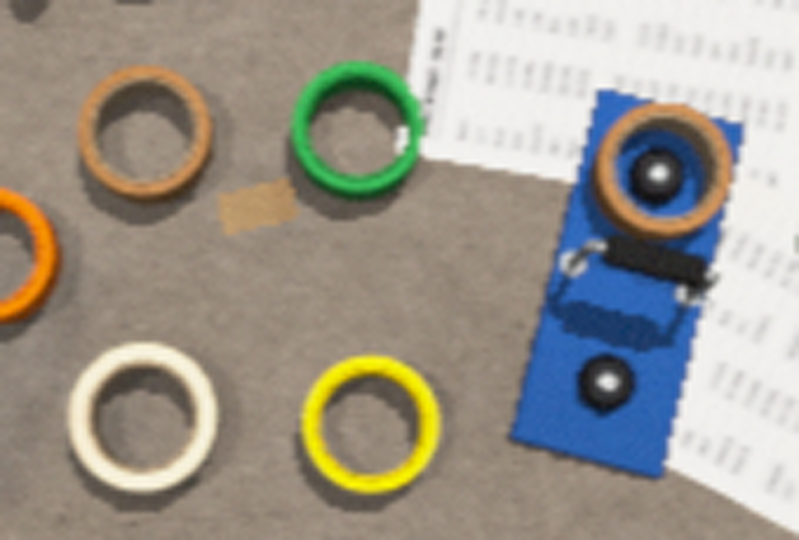

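The crop shows the brown roll at (145,132), clearly distinct from the orange, green, cream and yellow ones. The empty post is at (606,382), and the tray corners are at about (598,90), (743,123), (663,476) and (512,437).

```bash
cat >> h.py <<'E'
from scipy.optimize import least_squares
def circ(c,r,z,n=72):
    a=np.linspace(0,2*np.pi,n); return [[c[0]+r*np.cos(t),c[1]+r*np.sin(t),z] for t in a]
def hullcen(pts):
    h=cv2.convexHull(np.float32(pts)); m=cv2.moments(h); return np.array([m["m10"]/m["m00"],m["m01"]/m["m00"]]),cv2.contourArea(h)
def fit_cyl(f,maskpix,c0,r,z0,z1):
    t,A=hullcen(maskpix)
    g=lambda c:hullcen([proj(f,p) for p in circ(c,r,z0)+circ(c,r,z1)])
    s=least_squares(lambda c:g(c)[0]-t,c0,diff_step=1e-3).x
    return s,A,g(s)[1]
def blob(f,fn,u,v,w):
    hsv=cv2.cvtColor(np.load(f)["img"],cv2.COLOR_RGB2HSV).astype(int)
    m=fn(hsv[...,0],hsv[...,1],hsv[...,2]); b=np.zeros_like(m); b[v-w:v+w+1,u-w:u+w+1]=1; m=(m&b).astype(np.uint8)
    n,l,st,_=cv2.connectedComponentsWithStats(m); k=1+np.argmax(st[1:,4]); ys,xs=np.nonzero(l==k); return np.c_[xs,ys]
E
python3 - <<'E'
from h import *
f="pics/t0.npz"
brown=lambda h,s,v:(h>5)&(h<20)&(s>85)&(v>60)
print("roll",fit_cyl(f,blob(f,brown,210,188,20),[.65,.2],.046,0,.048))
print("on",fit_cyl(f,blob(f,brown,321,196,18),[.63,-.16],.046,.013,.061))
dark=lambda h,s,v:(v<50)
print("post",fit_cyl(f,blob(f,dark,308,241,9),[.488,-.123],.0195,.013,.029))
c=np.array([[598,90],[743,123],[663,476],[512,437]])/4.7+[180,160]
P=np.array([ray(f,u-.4,v-.4,.013)[:2] for u,v in c]);print(P,P.mean(0),[np.linalg.norm(P[i]-P[i-1]) for i in range(4)])
for a,b in((3,0),(2,1)):
    d=P[b]-P[a];print(np.degrees(np.arctan2(d[1],d[0])))
E
```

```text
roll (array([0.65403947, 0.20029007]), 653.0, 676.0216761967167)
on (array([ 0.63516272, -0.16136733]), 633.5, 703.0662484550849)
post (array([ 0.48856696, -0.12475984]), 75.0, 121.20825235382654)
[[ 0.69709012 -0.11994561]
 [ 0.6758809  -0.22329559]
 [ 0.42604108 -0.1665116 ]
 [ 0.450014   -0.06173432]] [ 0.56225652 -0.14287178] [np.float64(0.25384082522403084), np.float64(0.1055037874196979), np.float64(0.256211551477272), np.float64(0.10748479191426367)]
-13.257160933363615
-12.804748575898731
```

```bash
M="python3 -m jog"
$M '[{"dx":-0.697,"dy":-0.25,"grip":0.2},{"dx":-0.697,"dy":-0.25,"grip":0.2},{"dx":-0.697,"dy":-0.25,"grip":0.2},{"dx":-0.697,"dy":-0.25,"grip":0.2},{"dx":-0.697,"dy":-0.25,"grip":0.2}]'
$M '[{"dx":-0.697,"dy":-0.25,"grip":0.2},{"dx":-0.697,"dy":-0.25,"grip":0.2},{"dx":-0.697,"dy":-0.25,"grip":0.2},{"dx":-0.697,"dy":-0.25,"grip":0.2},{"dx":-0.697,"dy":-0.25,"grip":0.2}]'
```

```text
schema error: expected keys dx, dy, dz, ax, ay, az, grip
schema error: expected keys dx, dy, dz, ax, ay, az, grip
```

```bash
M="python3 -m jog"
$M '[{"dx":-0.697,"dy":-0.25,"dz":0,"ax":0,"ay":0,"az":0,"grip":0.2},{"dx":-0.697,"dy":-0.25,"dz":0,"ax":0,"ay":0,"az":0,"grip":0.2},{"dx":-0.697,"dy":-0.25,"dz":0,"ax":0,"ay":0,"az":0,"grip":0.2},{"dx":-0.697,"dy":-0.25,"dz":0,"ax":0,"ay":0,"az":0,"grip":0.2},{"dx":-0.697,"dy":-0.25,"dz":0,"ax":0,"ay":0,"az":0,"grip":0.2}]'
$M '[{"dx":-0.697,"dy":-0.25,"dz":0,"ax":0,"ay":0,"az":0,"grip":0.2},{"dx":-0.697,"dy":-0.25,"dz":0,"ax":0,"ay":0,"az":0,"grip":0.2},{"dx":-0.697,"dy":-0.25,"dz":0,"ax":0,"ay":0,"az":0,"grip":0.2},{"dx":-0.697,"dy":-0.25,"dz":0,"ax":0,"ay":0,"az":0,"grip":0.2},{"dx":-0.697,"dy":-0.25,"dz":0,"ax":0,"ay":0,"az":0,"grip":0.2}]'
```

```text
clock: 0.52
position: [0.3258, 0.4316, 0.2309]
ee_rot: [0.001, 0.156, 0.988, -0.001]
contact_force: [-0.3, -0.3, 0.3]
width: 0.0512
gripper_force: 0.0
clock: 0.93
position: [0.4732, 0.3185, 0.2308]
ee_rot: [0.001, 0.156, 0.988, -0.001]
contact_force: [-0.6, 0.2, 1.0]
width: 0.0511
gripper_force: 0.0
```

```bash
M="python3 -m jog"
$M '[{"dx":-0.68,"dy":-0.25,"dz":0,"ax":0,"ay":0,"az":0,"grip":0.2},{"dx":-0.68,"dy":-0.25,"dz":0,"ax":0,"ay":0,"az":0,"grip":0.2},{"dx":-0.68,"dy":-0.25,"dz":0,"ax":0,"ay":0,"az":0,"grip":0.2},{"dx":-0.68,"dy":-0.25,"dz":0,"ax":0,"ay":0,"az":0,"grip":0.2},{"dx":-0.68,"dy":-0.25,"dz":0,"ax":0,"ay":0,"az":0,"grip":0.2}]'
$M '[{"dx":0,"dy":0,"dz":0,"ax":0,"ay":0,"az":0.318,"grip":0.2},{"dx":0,"dy":0,"dz":0,"ax":0,"ay":0,"az":0.318,"grip":0.2},{"dx":0,"dy":0,"dz":0,"ax":0,"ay":0,"az":0.318,"grip":0.2},{"dx":0,"dy":0,"dz":0,"ax":0,"ay":0,"az":0.318,"grip":0.2},{"dx":0,"dy":0,"dz":0,"ax":0,"ay":0,"az":0.318,"grip":0.2}]'
$M '[{"dx":0,"dy":0,"dz":0,"ax":0,"ay":0,"az":0.318,"grip":0.2},{"dx":0,"dy":0,"dz":0,"ax":0,"ay":0,"az":0.318,"grip":0.2},{"dx":0,"dy":0,"dz":0,"ax":0,"ay":0,"az":0.318,"grip":0.2},{"dx":0,"dy":0,"dz":0,"ax":0,"ay":0,"az":0.318,"grip":0.2},{"dx":0,"dy":0,"dz":0,"ax":0,"ay":0,"az":0.318,"grip":0.2}]'
$M '[{"dx":0,"dy":0,"dz":0,"ax":0,"ay":0,"az":0.318,"grip":0.2},{"dx":0,"dy":0,"dz":0,"ax":0,"ay":0,"az":0.318,"grip":0.2},{"dx":0,"dy":0,"dz":0,"ax":0,"ay":0,"az":0.318,"grip":0.2},{"dx":0,"dy":0,"dz":0,"ax":0,"ay":0,"az":0.318,"grip":0.2},{"dx":0,"dy":0,"dz":0,"ax":0,"ay":0,"az":0.318,"grip":0.2}]'
python3 -c "
from h import *
s=manip.get_state();m=R.from_quat(np.roll(s['ee_rot'],-1)).as_matrix();print(m.round(3),s['position'],s['qpos'])"
```

```text
clock: 1.35
position: [0.6166, 0.2061, 0.2302]
ee_rot: [0.001, 0.157, 0.988, -0.001]
contact_force: [0.3, -0.2, 0.4]
width: 0.0513
gripper_force: 0.0
clock: 1.77
position: [0.6117, 0.2105, 0.2307]
ee_rot: [-0.001, 0.395, 0.919, -0.0]
contact_force: [0.6, 0.1, -0.5]
width: 0.0512
gripper_force: 0.0
clock: 2.18
position: [0.6117, 0.2107, 0.231]
ee_rot: [-0.0, 0.609, 0.794, -0.0]
contact_force: [-0.4, 0.6, 0.5]
width: 0.0516
gripper_force: 0.0
clock: 2.6
position: [0.6119, 0.2106, 0.2311]
ee_rot: [-0.0, 0.785, 0.619, -0.0]
contact_force: [1.0, 0.3, -0.1]
width: 0.051
gripper_force: 0.0
[[ 0.233  0.972 -0.001]
 [ 0.972 -0.233  0.   ]
 [-0.    -0.001 -1.   ]] [0.61190067 0.21055901 0.23109507] [2.23874091e-01 3.85578404e-01 1.34018772e+00 1.58769075e-04
 1.41632460e+00 4.59117653e-01]
```

```bash
M="python3 -m jog"
$M '[{"dx":-0.008,"dy":0.018,"dz":0.62,"ax":0,"ay":0,"az":0,"grip":0.2},{"dx":-0.008,"dy":0.018,"dz":0.62,"ax":0,"ay":0,"az":0,"grip":0.2},{"dx":-0.008,"dy":0.018,"dz":0.62,"ax":0,"ay":0,"az":0,"grip":0.2},{"dx":-0.008,"dy":0.018,"dz":0.62,"ax":0,"ay":0,"az":0,"grip":0.2},{"dx":-0.008,"dy":0.018,"dz":0.62,"ax":0,"ay":0,"az":0,"grip":0.2}]'
python3 - <<'E'
from h import *
f="pics/s0.npz"
brown=lambda h,s,v:(h>5)&(h<20)&(s>85)&(v>60)
b=blob(f,brown,217,222,18);print(b.min(0),b.max(0),fit_cyl(f,b,[.65,.2],.046,0,.048))
shot("top","pics/t1.png");d=shot("scene","pics/s1.png")
i=cv2.imread("pics/s1.png")[150:290,150:330];cv2.imwrite("pics/c1.png",cv2.resize(i,None,fx=4,fy=4,interpolation=cv2.INTER_CUBIC))
p=manip.get_state()["position"];print(p,proj("pics/s1.npz",p))
E
```

```text
clock: 3.02
position: [0.6108, 0.2061, 0.0691]
ee_rot: [-0.003, 0.784, 0.62, -0.006]
contact_force: [-1.8, -0.2, -0.3]
width: 0.0513
gripper_force: 0.0
[203 210] [235 240] (array([0.64020637, 0.21253668]), 838.5, 712.5438938036095)
[0.61567911 0.20743658 0.07579017] [226.12041873 212.19906002]
```

View pics/c1.png

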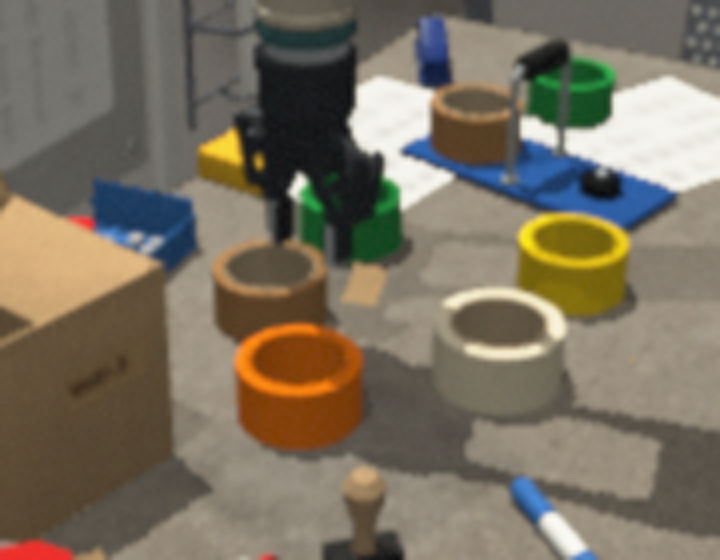

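The crop shows the open fingers at (280,235) and (335,255), above the right-hand wall of the brown roll. The roll's top rim is centred at about (270,267), or (217.5,216.7) in full-image pixels. Next I'll check that against the top-view fit.

```bash
python3 - <<'E'
from h import *
f="pics/s1.npz"
print(ray(f,217.1,216.4,.048))
for c in([.652,.199],[.654,.2]):
  q=np.array([proj(f,p) for p in circ(c,.046,.048)]);print("scene rim crop",((q.min(0)-150)*4+2).round(),((q.max(0)-150)*4+2).round())
  q=np.array([proj("pics/t0.npz",p) for p in circ(c,.046,.048)]);print("top rim crop",((q.min(0)-[180,160]+.5)*4.7).round(),((q.max(0)-[180,160]+.5)*4.7).round())
E
```

```text
[0.65233761 0.20220204 0.048     ]
scene rim crop [215. 239.] [330. 295.]
top rim crop [78. 67.] [211. 198.]
scene rim crop [212. 238.] [327. 295.]
top rim crop [77. 65.] [210. 195.]
```

```bash
M="python3 -m jog"
$M '[{"dx":0.004,"dy":0,"dz":0.07,"ax":0,"ay":0,"az":0,"grip":0.2},{"dx":0.004,"dy":0,"dz":0.14,"ax":0,"ay":0,"az":0,"grip":0.2},{"dx":0.004,"dy":0,"dz":0.207,"ax":0,"ay":0,"az":0,"grip":0.2},{"dx":0.004,"dy":0,"dz":0.207,"ax":0,"ay":0,"az":0,"grip":0.2}]'
$M '[{"dx":0,"dy":0,"dz":0,"ax":0,"ay":0,"az":0,"grip":-1},{"dx":0,"dy":0,"dz":0,"ax":0,"ay":0,"az":0,"grip":-1},{"dx":0,"dy":0,"dz":0,"ax":0,"ay":0,"az":0,"grip":-1},{"dx":0,"dy":0,"dz":0,"ax":0,"ay":0,"az":0,"grip":-1},{"dx":0,"dy":0,"dz":0,"ax":0,"ay":0,"az":0,"grip":-1}]' 50
$M '[{"dx":0,"dy":0,"dz":0,"ax":0,"ay":0,"az":0,"grip":-1},{"dx":0,"dy":0,"dz":0,"ax":0,"ay":0,"az":0,"grip":-1},{"dx":0,"dy":0,"dz":0,"ax":0,"ay":0,"az":0,"grip":-1}]'
```

```text
clock: 3.45
position: [0.6164, 0.2085, 0.0248]
ee_rot: [-0.0, 0.785, 0.619, -0.0]
contact_force: [0.2, 0.1, 0.1]
width: 0.0513
gripper_force: 0.0
clock: 3.87
position: [0.6177, 0.2087, 0.027]
ee_rot: [0.001, 0.786, 0.618, 0.002]
contact_force: [-1.4, 1.1, 6.5]
width: 0.0097
gripper_force: 48.6
clock: 4.12
position: [0.6177, 0.2087, 0.027]
ee_rot: [0.001, 0.786, 0.618, 0.002]
contact_force: [-0.0, -0.6, 7.3]
width: 0.0095
gripper_force: 48.6
```

```bash
M="python3 -m jog"
$M '[{"dx":0,"dy":0,"dz":-0.1,"ax":0,"ay":0,"az":0,"grip":-1},{"dx":0,"dy":0,"dz":-0.2,"ax":0,"ay":0,"az":0,"grip":-1},{"dx":0,"dy":0,"dz":-0.32,"ax":0,"ay":0,"az":0,"grip":-1},{"dx":0,"dy":0,"dz":-0.44,"ax":0,"ay":0,"az":0,"grip":-1},{"dx":0,"dy":0,"dz":-0.5,"ax":0,"ay":0,"az":0,"grip":-1}]'
$M '[{"dx":0,"dy":0,"dz":0,"ax":0,"ay":0,"az":0,"grip":-1},{"dx":0,"dy":0,"dz":0,"ax":0,"ay":0,"az":0,"grip":-1},{"dx":0,"dy":0,"dz":0,"ax":0,"ay":0,"az":0,"grip":-1}]'
python3 - <<'E'
from h import *
d=shot("scene","pics/s2.png");t=shot("top","pics/t2.png")
p=manip.get_state()["position"];print(p,proj("pics/s2.npz",p),proj("pics/t2.npz",p))
a=cv2.resize(d["img"][130:270,150:310],(640,560),interpolation=cv2.INTER_CUBIC)
cv2.imwrite("pics/c2.png",a[:,:,::-1])
E
```

```text
clock: 4.53
position: [0.618, 0.2088, 0.1541]
ee_rot: [0.001, 0.786, 0.618, 0.003]
contact_force: [0.9, -0.4, -1.8]
width: 0.0095
gripper_force: 48.4
clock: 4.78
position: [0.6151, 0.2081, 0.1481]
ee_rot: [-0.001, 0.786, 0.618, -0.001]
contact_force: [0.9, 0.2, -2.5]
width: 0.0098
gripper_force: 48.4
[0.61493654 0.2080558  0.14739897] [226.06539796 191.67011086] [203.5550125  193.85972972]
```

View pics/c2.png

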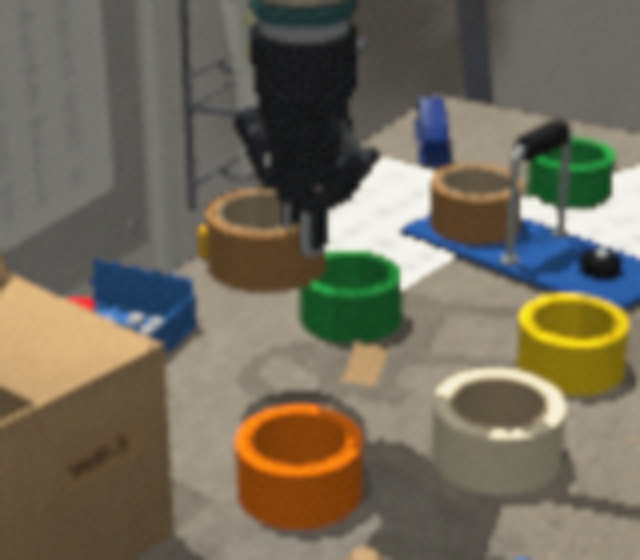

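The roll is held clear of the bench. Its left edge is at (205,225), its right edge at about (327,260) and its lowest point near (268,288). Compare that with the expected projection.

```bash
python3 - <<'E'
from h import *
f="pics/s2.npz"; t=np.array([.615,.208]);e=np.array([.972,-.233])
for r in(.037,.0415,.045):
  c=t+r*e
  k=lambda z:(np.array([proj(f,p) for p in circ(c,.046,z)])-[150,130]+.5)*4
  q=k(.120);w=k(.168);print(r,c,"bot",q.min(0).round(),q.max(0).round(),"low at",q[q[:,1].argmax()].round(),"top",w.min(0).round(),w.max(0).round())
b=blob(f,lambda h,s,v:(h>5)&(h<20)&(s>85)&(v>60),216,188,20);b=(b-[150,130]+.5)*4;print(b.min(0),b.max(0),b[b[:,1].argmax()])
g=blob("pics/t2.npz",lambda h,s,v:(h>5)&(h<20)&(s>85)&(v>60),211,186,24);print(g.min(0),g.max(0))
for r in(.037,.0415,.045):
  q=np.array([proj("pics/t2.npz",p) for p in circ(t+r*e,.046,.168)]);print(q.min(0),q.max(0))
E
```

```text
0.037 [0.650964 0.199379] bot [213. 241.] [331. 293.] low at [272. 293.] top [211. 186.] [331. 236.]
0.0415 [0.655338  0.1983305] bot [209. 239.] [327. 292.] low at [268. 292.] top [207. 185.] [327. 234.]
0.045 [0.65874  0.197515] bot [206. 238.] [324. 290.] low at [265. 290.] top [204. 183.] [324. 233.]
[202. 190.] [322. 290.] [246. 290.]
[215 170] [221 193]
[190.83182124 165.89421855] [221.62736722 196.12935327]
[191.25568638 164.48348729] [222.03403941 194.68510445]
[191.58503426 163.38732726] [222.35002827 193.56291375]
```

```bash
M="python3 -m jog"
$M '[{"dx":-0.14,"dy":-0.035,"dz":0,"ax":0,"ay":0,"az":0,"grip":-1},{"dx":-0.28,"dy":-0.07,"dz":0,"ax":0,"ay":0,"az":0,"grip":-1},{"dx":-0.42,"dy":-0.105,"dz":0,"ax":0,"ay":0,"az":0,"grip":-1},{"dx":-0.56,"dy":-0.14,"dz":0,"ax":0,"ay":0,"az":0,"grip":-1},{"dx":-0.706,"dy":-0.174,"dz":0,"ax":0,"ay":0,"az":0,"grip":-1}]'
$M '[{"dx":-0.14,"dy":-0.035,"dz":0,"ax":0,"ay":0,"az":0,"grip":-1},{"dx":-0.28,"dy":-0.07,"dz":0,"ax":0,"ay":0,"az":0,"grip":-1},{"dx":-0.42,"dy":-0.105,"dz":0,"ax":0,"ay":0,"az":0,"grip":-1},{"dx":-0.56,"dy":-0.14,"dz":0,"ax":0,"ay":0,"az":0,"grip":-1},{"dx":-0.706,"dy":-0.174,"dz":0,"ax":0,"ay":0,"az":0,"grip":-1}]'
$M '[{"dx":0,"dy":0,"dz":0,"ax":0,"ay":0,"az":0,"grip":-1},{"dx":0,"dy":0,"dz":0,"ax":0,"ay":0,"az":0,"grip":-1},{"dx":0,"dy":0,"dz":0,"ax":0,"ay":0,"az":0,"grip":-1},{"dx":0,"dy":0,"dz":0,"ax":0,"ay":0,"az":0,"grip":-1}]'
python3 - <<'E'
from h import *
s=manip.get_state();print(s["position"],R.from_quat(np.roll(s["ee_rot"],-1)).as_matrix().round(3))
E
```

```text
clock: 5.3
position: [0.5304, 0.0462, 0.1479]
ee_rot: [-0.001, 0.786, 0.618, -0.001]
contact_force: [1.1, -0.8, -1.9]
width: 0.01
gripper_force: 51.8
clock: 5.72
position: [0.4465, -0.1148, 0.1483]
ee_rot: [-0.001, 0.786, 0.618, -0.001]
contact_force: [-0.5, -0.5, -1.5]
width: 0.0099
gripper_force: 51.8
clock: 6.05
position: [0.4485, -0.1131, 0.149]
ee_rot: [-0.001, 0.786, 0.618, 0.0]
contact_force: [-0.2, -0.1, -2.6]
width: 0.0094
gripper_force: 51.2
[ 0.44854444 -0.11309868  0.14898421] [[ 0.235  0.972 -0.001]
 [ 0.972 -0.235  0.001]
 [ 0.001 -0.001 -1.   ]]
```

```bash
M="python3 -m jog"
$M '[{"dx":-0.008,"dy":0,"dz":0.07,"ax":0,"ay":0,"az":0,"grip":-1},{"dx":-0.008,"dy":0,"dz":0.14,"ax":0,"ay":0,"az":0,"grip":-1},{"dx":-0.008,"dy":0,"dz":0.21,"ax":0,"ay":0,"az":0,"grip":-1},{"dx":-0.008,"dy":0,"dz":0.28,"ax":0,"ay":0,"az":0,"grip":-1},{"dx":-0.008,"dy":0,"dz":0.32,"ax":0,"ay":0,"az":0,"grip":-1}]'
$M '[{"dx":0,"dy":0,"dz":0,"ax":0,"ay":0,"az":0,"grip":-1},{"dx":0,"dy":0,"dz":0,"ax":0,"ay":0,"az":0,"grip":-1},{"dx":0,"dy":0,"dz":0,"ax":0,"ay":0,"az":0,"grip":-1}]'
python3 - <<'E'
from h import *
d=shot("scene","pics/s3.png");t=shot("top","pics/t3.png")
p=manip.get_state()["position"];print(p)
a=cv2.resize(d["img"][140:220,220:340],(780,520),interpolation=cv2.INTER_CUBIC)
cv2.imwrite("pics/c3.png",a[:,:,::-1])
for c in([.4895,-.125],):
  for z in(.042,.09,.013):
    k=(np.array([proj("pics/s3.npz",q) for q in circ(c,.046 if z>.02 else .02,z)])-[220,140]+.5)*6.5;print(z,k.min(0).round(),k.max(0).round())
E
```

```text
clock: 6.47
position: [0.4475, -0.1141, 0.0676]
ee_rot: [-0.001, 0.785, 0.619, -0.001]
contact_force: [-0.1, 0.5, -2.1]
width: 0.0099
gripper_force: 51.2
clock: 6.72
position: [0.4489, -0.1155, 0.07]
ee_rot: [0.0, 0.786, 0.619, 0.0]
contact_force: [-0.3, 0.5, -1.5]
width: 0.0096
gripper_force: 51.2
[ 0.44892521 -0.11593091  0.07038157]
0.042 [446. 297.] [607. 366.]
0.09 [451. 222.] [614. 288.]
0.013 [487. 360.] [557. 391.]
```

View pics/c3.png

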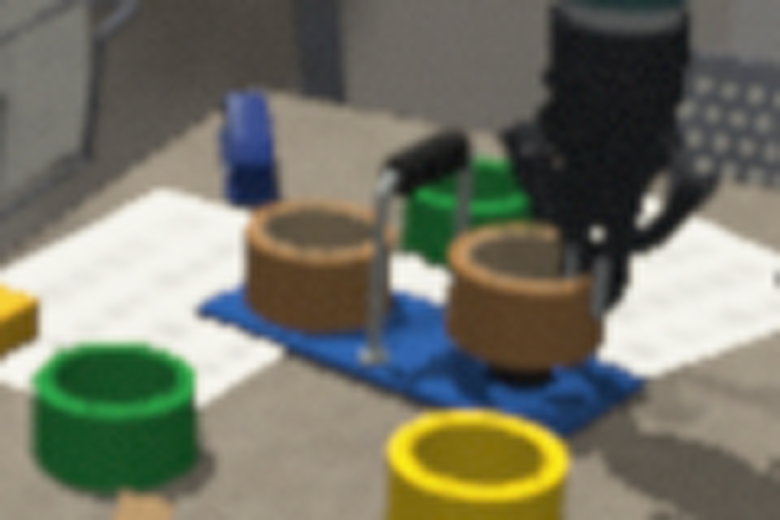

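The roll spans x 447–605 with its bottom at 367, as predicted, and hangs over the post at about (517,375). Lower it.

```bash
M="python3 -m jog"
$M '[{"dx":0,"dy":0,"dz":0.03,"ax":0,"ay":0,"az":0,"grip":-1},{"dx":0,"dy":0,"dz":0.06,"ax":0,"ay":0,"az":0,"grip":-1},{"dx":0,"dy":0,"dz":0.08,"ax":0,"ay":0,"az":0,"grip":-1},{"dx":0,"dy":0,"dz":0.08,"ax":0,"ay":0,"az":0,"grip":-1}]'
$M '[{"dx":0,"dy":0,"dz":0.02,"ax":0,"ay":0,"az":0,"grip":-1},{"dx":0,"dy":0,"dz":0.035,"ax":0,"ay":0,"az":0,"grip":-1},{"dx":0,"dy":0,"dz":0.035,"ax":0,"ay":0,"az":0,"grip":-1},{"dx":0,"dy":0,"dz":0.035,"ax":0,"ay":0,"az":0,"grip":-1}]'
```

```text
clock: 7.15
position: [0.4468, -0.1156, 0.0483]
ee_rot: [-0.001, 0.786, 0.618, -0.001]
contact_force: [-0.6, -0.1, -1.6]
width: 0.0097
gripper_force: 51.1
clock: 7.48
position: [0.4479, -0.1161, 0.0406]
ee_rot: [-0.0, 0.786, 0.618, -0.0]
contact_force: [-0.8, -0.4, -1.9]
width: 0.0098
gripper_force: 51.2
```

```bash
M="python3 -m jog"
$M '[{"dx":0,"dy":0,"dz":0.01,"ax":0,"ay":0,"az":0,"grip":-1},{"dx":0,"dy":0,"dz":0.01,"ax":0,"ay":0,"az":0,"grip":-1},{"dx":0,"dy":0,"dz":0.01,"ax":0,"ay":0,"az":0,"grip":-1}]'
$M '[{"dx":0,"dy":0,"dz":0.0,"ax":0,"ay":0,"az":0,"grip":-0.2},{"dx":0,"dy":0,"dz":0.0,"ax":0,"ay":0,"az":0,"grip":-0.2},{"dx":0,"dy":0,"dz":0.0,"ax":0,"ay":0,"az":0,"grip":-0.2},{"dx":0,"dy":0,"dz":0.0,"ax":0,"ay":0,"az":0,"grip":-0.2},{"dx":0,"dy":0,"dz":0.0,"ax":0,"ay":0,"az":0,"grip":-0.2}]'
$M '[{"dx":0,"dy":0,"dz":-0.08,"ax":0,"ay":0,"az":0,"grip":-0.2},{"dx":0,"dy":0,"dz":-0.2,"ax":0,"ay":0,"az":0,"grip":-0.2},{"dx":0,"dy":0,"dz":-0.36,"ax":0,"ay":0,"az":0,"grip":-0.2},{"dx":0,"dy":0,"dz":-0.5,"ax":0,"ay":0,"az":0,"grip":-0.2},{"dx":0,"dy":0,"dz":-0.6,"ax":0,"ay":0,"az":0,"grip":-0.2}]'
$M '[{"dx":0,"dy":0,"dz":-0.05,"ax":0,"ay":0,"az":0,"grip":0.2},{"dx":0,"dy":0,"dz":-0.05,"ax":0,"ay":0,"az":0,"grip":0.2},{"dx":0,"dy":0,"dz":-0.05,"ax":0,"ay":0,"az":0,"grip":0.2}]'
python3 - <<'E'
from h import *
d=shot("scene","pics/s4.png");t=shot("top","pics/t4.png")
print(manip.get_state()["position"])
a=cv2.resize(d["img"][140:220,220:340],(600,400),interpolation=cv2.INTER_CUBIC)
cv2.imwrite("pics/c4.png",a[:,:,::-1])
E
```

```text
clock: 7.73
position: [0.4482, -0.1159, 0.0399]
ee_rot: [0.0, 0.786, 0.618, 0.0]
contact_force: [-3.8, 2.3, 13.6]
width: 0.0096
gripper_force: 53.1
clock: 8.15
position: [0.4479, -0.116, 0.0381]
ee_rot: [-0.0, 0.786, 0.618, -0.0]
contact_force: [-0.1, 0.2, -0.1]
width: 0.0343
gripper_force: 0.0
clock: 8.57
position: [0.4488, -0.1164, 0.1913]
ee_rot: [0.002, 0.786, 0.618, 0.001]
contact_force: [0.1, -0.5, -0.0]
width: 0.0346
gripper_force: 0.0
clock: 8.82
position: [0.448, -0.1161, 0.2008]
ee_rot: [0.0, 0.786, 0.618, 0.0]
contact_force: [-0.9, -0.0, -0.2]
width: 0.0511
gripper_force: 0.0
[ 0.44688191 -0.11559263  0.19924829]
```

View pics/c4.png

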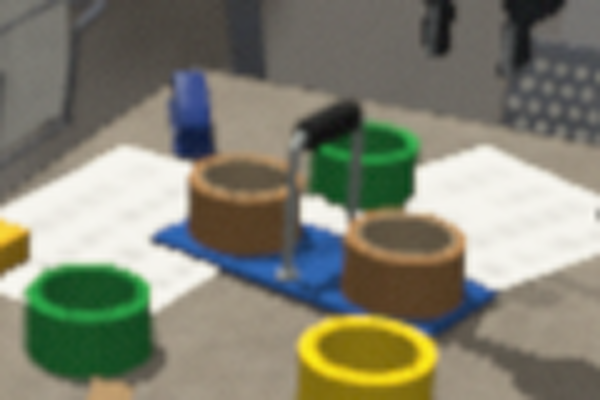

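Both rolls sit flat on the tray. The new one is at (404,265) and the old one at (243,205). The grip bar is centred at about (331,124).

```bash
python3 - <<'E'
from h import *
print(ray("pics/t0.npz",657/4.7+180-.5,259/4.7+160-.5,.135),ray("pics/s4.npz",285.7,164.3,.127))
brown=lambda h,s,v:(h>5)&(h<20)&(s>85)&(v>60)
b=blob("pics/s4.npz",brown,268,181,14);print("on",fit_cyl("pics/s4.npz",b,[.63,-.16],.046,.013,.061))
b=blob("pics/s4.npz",brown,301,192,15);print("new",fit_cyl("pics/s4.npz",b,[.49,-.12],.046,.013,.061))
b=blob("pics/s0.npz",brown,268,181,14);print("on0",fit_cyl("pics/s0.npz",b,[.63,-.16],.046,.013,.061))
t=np.array([.5625,-.143]);p=manip.get_state()["position"];d=t-p[:2];print((R.from_quat(np.roll(manip.get_state()["ee_rot"],-1)).as_matrix().T@np.r_[d,.106-p[2]])/.25)
E
```

```text
[ 0.56266716 -0.14336819  0.135     ] [ 0.5605385 -0.1405634  0.127    ]
on (array([ 0.64078347, -0.16147719]), 327.5, 425.75617282511666)
new (array([ 0.48757093, -0.11927277]), 414.5, 497.67514667194337)
on0 (array([ 0.64101298, -0.16131106]), 325.0, 425.7809200475458)
[0.00253323 0.47640079 0.37156304]
```

```bash
M="python3 -m jog"
$M '[{"dx":0.003,"dy":0.15,"dz":0,"ax":0,"ay":0,"az":0,"grip":0.5},{"dx":0.003,"dy":0.3,"dz":0,"ax":0,"ay":0,"az":0,"grip":0.5},{"dx":0.003,"dy":0.475,"dz":0,"ax":0,"ay":0,"az":0,"grip":0.5},{"dx":0.003,"dy":0.475,"dz":0,"ax":0,"ay":0,"az":0,"grip":0.5},{"dx":0.003,"dy":0.475,"dz":0,"ax":0,"ay":0,"az":0,"grip":0.5}]'
$M '[{"dx":0,"dy":0,"dz":0,"ax":0,"ay":0,"az":0,"grip":0.5},{"dx":0,"dy":0,"dz":0.12,"ax":0,"ay":0,"az":0,"grip":0.5},{"dx":0,"dy":0,"dz":0.24,"ax":0,"ay":0,"az":0,"grip":0.5},{"dx":0,"dy":0,"dz":0.37,"ax":0,"ay":0,"az":0,"grip":0.5},{"dx":0,"dy":0,"dz":0.37,"ax":0,"ay":0,"az":0,"grip":0.5}]'
$M '[{"dx":0,"dy":0,"dz":0,"ax":0,"ay":0,"az":0,"grip":0.5},{"dx":0,"dy":0,"dz":0,"ax":0,"ay":0,"az":0,"grip":0.5}]'
python3 - <<'E'
from h import *
d=shot("scene","pics/s5.png");print(manip.get_state()["position"])
a=cv2.resize(d["img"][130:220,220:340],(720,540),interpolation=cv2.INTER_CUBIC)
cv2.imwrite("pics/c5.png",a[:,:,::-1])
E
```

```text
clock: 9.33
position: [0.5645, -0.1436, 0.1976]
ee_rot: [-0.002, 0.786, 0.618, -0.001]
contact_force: [-0.2, 0.8, 0.4]
width: 0.0641
gripper_force: 0.0
clock: 9.75
position: [0.5569, -0.141, 0.1024]
ee_rot: [-0.006, 0.786, 0.618, -0.004]
contact_force: [-1.2, -0.1, -0.8]
width: 0.0643
gripper_force: 0.0
clock: 9.92
position: [0.5636, -0.1435, 0.1098]
ee_rot: [0.001, 0.786, 0.618, 0.0]
contact_force: [-0.8, 0.2, 0.1]
width: 0.0641
gripper_force: 0.0
[ 0.56433454 -0.14374822  0.11044122]
```

View pics/c5.png

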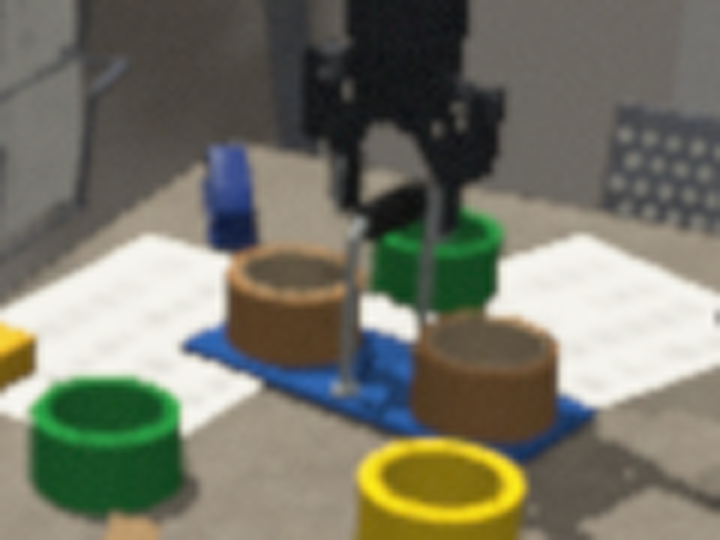

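The fingers straddle the bar at (395,210). Lower 4 mm and close.

```bash
M="python3 -m jog"
$M '[{"dx":0,"dy":-0.005,"dz":0.016,"ax":0,"ay":0,"az":0,"grip":0.5},{"dx":0,"dy":-0.005,"dz":0.016,"ax":0,"ay":0,"az":0,"grip":0.5},{"dx":0,"dy":-0.005,"dz":0.016,"ax":0,"ay":0,"az":0,"grip":0.5}]'
$M '[{"dx":0,"dy":0,"dz":0,"ax":0,"ay":0,"az":0,"grip":0},{"dx":0,"dy":0,"dz":0,"ax":0,"ay":0,"az":0,"grip":-0.2},{"dx":0,"dy":0,"dz":0,"ax":0,"ay":0,"az":0,"grip":-0.4},{"dx":0,"dy":0,"dz":0,"ax":0,"ay":0,"az":0,"grip":-1},{"dx":0,"dy":0,"dz":0,"ax":0,"ay":0,"az":0,"grip":-1}]' 90
$M '[{"dx":0,"dy":0,"dz":0,"ax":0,"ay":0,"az":0,"grip":-1},{"dx":0,"dy":0,"dz":0,"ax":0,"ay":0,"az":0,"grip":-1},{"dx":0,"dy":0,"dz":0,"ax":0,"ay":0,"az":0,"grip":-1}]'
```

```text
clock: 10.22
position: [0.5625, -0.1432, 0.1053]
ee_rot: [0.001, 0.786, 0.618, 0.0]
contact_force: [-0.0, 0.2, 0.2]
width: 0.064
gripper_force: 0.0
clock: 10.63
position: [0.5633, -0.1434, 0.1048]
ee_rot: [0.001, 0.786, 0.618, 0.001]
contact_force: [1.3, -0.7, 2.2]
width: 0.0188
gripper_force: 88.7
clock: 10.88
position: [0.5633, -0.1434, 0.1048]
ee_rot: [0.001, 0.786, 0.618, 0.001]
contact_force: [2.5, 0.1, 3.5]
width: 0.0189
gripper_force: 88.9
```

Gripped at 19 mm opening. Lift gently: 10 cm is 0.4 units.

```bash
M="python3 -m jog"
$M '[{"dx":0,"dy":0,"dz":-0.01,"ax":0,"ay":0,"az":0,"grip":-1},{"dx":0,"dy":0,"dz":-0.03,"ax":0,"ay":0,"az":0,"grip":-1},{"dx":0,"dy":0,"dz":-0.06,"ax":0,"ay":0,"az":0,"grip":-1},{"dx":0,"dy":0,"dz":-0.09,"ax":0,"ay":0,"az":0,"grip":-1},{"dx":0,"dy":0,"dz":-0.12,"ax":0,"ay":0,"az":0,"grip":-1}]'
$M '[{"dx":0,"dy":0,"dz":-0.03,"ax":0,"ay":0,"az":0,"grip":-1},{"dx":0,"dy":0,"dz":-0.06,"ax":0,"ay":0,"az":0,"grip":-1},{"dx":0,"dy":0,"dz":-0.09,"ax":0,"ay":0,"az":0,"grip":-1},{"dx":0,"dy":0,"dz":-0.12,"ax":0,"ay":0,"az":0,"grip":-1},{"dx":0,"dy":0,"dz":-0.15,"ax":0,"ay":0,"az":0,"grip":-1}]'
$M '[{"dx":0,"dy":0,"dz":-0.03,"ax":0,"ay":0,"az":0,"grip":-1},{"dx":0,"dy":0,"dz":-0.06,"ax":0,"ay":0,"az":0,"grip":-1},{"dx":0,"dy":0,"dz":-0.09,"ax":0,"ay":0,"az":0,"grip":-1},{"dx":0,"dy":0,"dz":-0.12,"ax":0,"ay":0,"az":0,"grip":-1},{"dx":0,"dy":0,"dz":-0.13,"ax":0,"ay":0,"az":0,"grip":-1}]'
$M '[{"dx":0,"dy":0,"dz":0,"ax":0,"ay":0,"az":0,"grip":-1},{"dx":0,"dy":0,"dz":0,"ax":0,"ay":0,"az":0,"grip":-1},{"dx":0,"dy":0,"dz":0,"ax":0,"ay":0,"az":0,"grip":-1},{"dx":0,"dy":0,"dz":0,"ax":0,"ay":0,"az":0,"grip":-1},{"dx":0,"dy":0,"dz":0,"ax":0,"ay":0,"az":0,"grip":-1}]'
python3 - <<'E'
from h import *
d=shot("scene","pics/s6.png");s=manip.get_state();print(s["position"],s["moment"])
a=cv2.resize(d["img"][110:220,220:340],(600,550),interpolation=cv2.INTER_CUBIC)
cv2.imwrite("pics/c6.png",a[:,:,::-1])
f="pics/s6.npz";c=np.array([.5625,-.143]);e=np.array([.972,-.233]);n=np.array([.233,.972])
for z in(.10,.113):
  for i,j in((1,1),(1,-1),(-1,-1),(-1,1)):
    print(z,i,j,((proj(f,np.r_[c+i*.13*e+j*.055*n,z])-[220,110]+.5)*5).round())
E
```

```text
clock: 11.3
position: [0.5616, -0.1428, 0.1343]
ee_rot: [-0.001, 0.786, 0.618, -0.0]
contact_force: [0.4, -0.2, -7.6]
width: 0.0187
gripper_force: 88.2
clock: 11.72
position: [0.5622, -0.143, 0.1726]
ee_rot: [0.0, 0.786, 0.618, 0.0]
contact_force: [1.0, -0.2, -6.7]
width: 0.0189
gripper_force: 88.2
clock: 12.13
position: [0.5629, -0.1433, 0.2059]
ee_rot: [0.001, 0.786, 0.618, 0.001]
contact_force: [1.0, -0.6, -7.8]
width: 0.0188
gripper_force: 88.2
clock: 12.55
position: [0.562, -0.143, 0.2037]
ee_rot: [-0.0, 0.786, 0.618, -0.0]
contact_force: [0.7, -0.1, -7.9]
width: 0.0184
gripper_force: 88.2
[ 0.56205661 -0.14298181  0.20383029] [ 0.01369781 -0.01161921 -0.03507893]
0.1 1 1 [150. 281.]
0.1 1 -1 [238. 245.]
0.1 -1 -1 [515. 331.]
0.1 -1 1 [433. 377.]
0.113 1 1 [150. 266.]
0.113 1 -1 [238. 230.]
0.113 -1 -1 [517. 315.]
0.113 -1 1 [435. 360.]
```

View pics/c6.png

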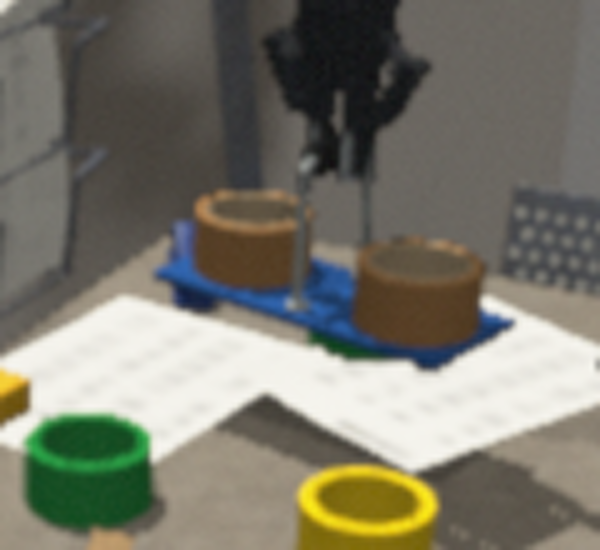

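The carrier is in the air. Its corners are at (155,272), (433,365) and (515,322), matching the projection of a level tray about 10 cm up. Both rolls are in place, and the load reads 7.9 N, roughly the full weight.

```bash
python3 -m jog '[{"dx":0,"dy":0,"dz":0,"ax":0,"ay":0,"az":0,"grip":-1},{"dx":0,"dy":0,"dz":0,"ax":0,"ay":0,"az":0,"grip":-1},{"dx":0,"dy":0,"dz":0,"ax":0,"ay":0,"az":0,"grip":-1},{"dx":0,"dy":0,"dz":0,"ax":0,"ay":0,"az":0,"grip":-1},{"dx":0,"dy":0,"dz":0,"ax":0,"ay":0,"az":0,"grip":-1}]'
python3 -c "
from rig import manip
print(manip.sign_off())"
```

```text
clock: 13.02
position: [0.5622, -0.1431, 0.2043]
ee_rot: [-0.0, 0.786, 0.618, 0.0]
contact_force: [0.0, 0.3, -7.8]
width: 0.0191
gripper_force: 88.2
the job is handed in; nothing more can be done
None
```

The loose brown roll is on the empty post, and the arm is holding the carrier level by its handle about 10 cm above the bench with both rolls in place; I handed the job in at 13 s.

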